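# Set the hold-down of an end-drilling jig

## Task

Set up the small plywood drilling jig for 40 mm stock: lay the 40 x 24 mm strip flat in the jig's channel, centred where the hold-down will come, let go of it, and swing the hold-down arm over it up to its stop. Screw the winged thumbscrew clockwise until its pad seats firmly on the strip, then back it off a quarter turn so that strips can slide under it, and finish while still gripping the wings there, so that the setting cannot creep while a mate tightens the lock nut. Leave the other two offcuts where they lie.

Things in the scene. Friction and masses are not known exactly. Their poses are not given: they have to be found in the camera images.
- strip_mid (a point): Centre of the work strip, a plain wooden offcut 40 wide (x) x 110 long (y) x 24 mm thick (z), loose on the bench, lying flat. It is the only offcut that is 40 mm wide; only it fits the channel. It weighs about 60 g.
- wide_mid (a point): Centre of the wide offcut (darker, 50 x 100 x 30 mm): does not fit, leave it alone.
- thin_mid (a point): Centre of the thin offcut (45 x 90 x 18 mm): does not fit, leave it alone.
- channel (a point): Point on the floor of the jig's channel, 12 mm above the bench, where the strip's middle belongs, straight below the thumbscrew when the arm is closed. z up; the channel runs along y, 45 mm wide between two low fences that stand 9 mm above the floor: hold the strip by its upper part, fingertips 10 mm or more above the channel floor.
- jig: The jig, fixed to the bench; same axes as the channel point, origin 12 mm below it. Fences 18 mm thick, from y = -85 to 65 mm. A 40 mm high guide block closes the +y end (y = 76 to 96, x = -40 to 40 mm); the other end is open. The plywood base covers x = -50 to 115, y = -110 to 110 mm. The post of the hold-down arm stands at x = 85, y = 0.
- post_top (a point): Top of the post's nut, on the axis about which the hold-down arm swings, 70.5 mm above the bench.
- hold_down_arm (a joint): Angle of the hold-down arm about the post, rad: 0 = closed, against its stop, the arm pointing along the jig's -x over the channel; positive = opened anticlockwise seen from above, at 1.57 it points along the jig's -y. Range 0 to 2. It stays where it is left (a friction of 0.2 N m).
- bar_mid (a point): A point in the arm bar, 50 mm from the post's axis; push the bar sideways here to swing it. The bar is 24 mm wide, 12 mm thick, 50 to 62 mm above the bench. This frame's -x axis points from the post to the thumbscrew, whose axis is 85 mm from the post, in a round brass bush of 27 mm diameter, 46 to 64 mm above the bench.
- wings (a point): Middle of the steel thumbscrew's wings, on its vertical axis, 90 mm above the bench when seated, the place to grip. The two flat wings make a blade 48 mm long (this frame's x), 9 mm thick (y) and 25 mm high (z); grip it across its thickness, from above. The lock nut's top lies 19 mm below this point. Clockwise from above screws it down, 6 mm a turn.
- thumbscrew (a joint): Turn of the thumbscrew relative to the arm, rad: 0 = seated hard on the strip in the channel (it stops dead there), positive = backed off anticlockwise seen from above; 1.57 = a quarter turn back from seated. Range 0 to 5; friction 0.04 N m, stays where it is left.

How it is judged:
On the way, in this order (a step that is already met when the one before it is completed fails the run):
1. the strip lies flat in the channel and is let go, the arm still open (x of strip_mid in the frame of channel between -0.004 and 0.004 m and y of strip_mid in the frame of channel between -0.02 and 0.02 m and z of strip_mid in the frame of channel below 0.0135 m and angle between the y axis of strip_mid and the y axis of channel, either way round below 0.06 rad and value of joint hold_down_arm above 0.6 rad and contact force between the fingers and strip below 0.05 N), for 0.2 s.
2. the hold-down arm is swung against its stop (value of joint hold_down_arm below 0.08 rad and value of joint thumbscrew above 1 rad), for 0.1 s.
3. the thumbscrew is screwed down until its pad seats on the strip (value of joint each of thumbscrew, hold_down_arm below 0.08 rad and contact force between thumbscrew and strip above 0.5 N), for 0.05 s.
At the end, for the whole second after the job is handed in: The gripper still grips the thumbscrew's wings, at rest, a quarter turn (90 degrees, within 13) back from seated; the pad is clear of the strip; the arm is closed against its stop (within 0.08 rad) and the strip lies flat in the channel, its middle within 25 mm of below the pad (value of joint thumbscrew between 1.34 and 1.8 rad and velocity of joint thumbscrew between -0.05 and 0.05 rad/s and contact force between the fingers and thumbscrew above 2 N and contact force between thumbscrew and strip below 0.1 N and value of joint hold_down_arm below 0.08 rad and x of strip_mid in the frame of channel between -0.004 and 0.004 m and y of strip_mid in the frame of channel between -0.025 and 0.025 m and z of strip_mid in the frame of channel below 0.0135 m and angle between the y axis of strip_mid and the y axis of channel, either way round below 0.06 rad); the arm keeps its last pose, push and grip.
It fails at once if another offcut is pushed away (more than 40 mm) (distance of any of wide_mid, thin_mid from where it was at the start of the episode above 0.04 m).
It also fails if it takes over 72 s, if anything falls off the work surface, if the arm or the gripper's body presses on something with over 40 N, if the wrist force passes 120 N, or if a joint passes its speed limit or range.

## Robot

A 7-joint arm with a two-finger parallel gripper is mounted at the origin on a cart in front of the work surface, level with it; the furniture and walls round the work are solid. World frame = base frame: x ahead of the robot, y to its left, z up, the work surface at z = 0. Lengths are in m, angles in rad, forces in N, time in s.
With the tool pointing down it reaches from about 0.4 to 0.85 m from the base axis. Payload 10.4 kg.
Tool frame: the origin (TCP) lies midway between the tips of the shut fingers; the grasp point (between the pads) lies 19 mm behind it; z points along the fingers, y is the line along which they close (so a half turn about z gives the same grasp; the last joint's range is limited). The gripper opens to 85 mm and grips with 20 to 120 N. Pads are 22 mm wide; open, the fingers measure 114 mm over their backs; the gripper's body (76 mm by 85 mm) begins 54 mm behind the grasp point. The pads swing forward as they close: fully open they stand 13 mm farther back than shut.
Start: joints at [1.221, 0.332, -0.065, 1.46, 0.022, 1.35, -0.088], TCP at [0.201, -0.592, 0.231] pointing down, gripper open.
Joint ranges: [-2.6, 2.6], [-0.5, 2.12], [-1.47, 1.34], [0.16, 2.42], [-1.27, 4.41], [0.06, 2.06], [-2.6, 2.6]. Speed limits (rad/s): [2.22, 2.22, 2.79, 2.79, 3.14, 3.14, 3.14].

## Interface

Orientations are given as a unit quaternion [x, y, z, w].
In Python, from workcell import monitor, eyes, manip gives the robot as it stands.
- The arm moves only by the tool send_rows, never from a script. Its arguments are lists of equal length, an entry for each row: "offset": the shift along the tool's x, y, z in mm, a list of three; "roll": the turn about the tool's z in rad. In form: {"offset": [[tx, ty, tz], ...], "roll": [roll, ...]}. A call has exactly 5 rows; each row is the pose to reach, as a shift and turn from the pose commanded when the call began, along the tool's axes at that moment; what a row does not reach only later rows make up. A row lasts 1/12 s, in which the tool goes at most 41.7 mm and 7.16 degrees, less where a joint would pass 70% of its speed; a pose out of reach is approached as far as the arm can. A call with a gripper value outside its range is refused whole. "jaw" is the opening, from 0 (shut) to 1 (fully open), set as the call begins (left out, the last holds). The fingers move at their own pace and stop on an object; "newtons" is the grip in N (left out, the last holds). Time passes only in rows, so rows that repeat a pose let the fingers close, or fill a call up. It gives the time, the measured TCP pose, the force and the opening at its end, in the units of the state.
- monitor.get_obs(): the state, without advancing time (a new reading comes with each control period).
- eyes.camera(name): name is "scene" or "top" or "wrist"; returns (picture, depth): 400x640x3 uint8, blue, green, red; 400x640 float32, m along the optical axis (not along the pixel's ray), 0 where there is no reading.
- eyes.camera_params(name): a dict with "fovy" (degrees; the focal length in pixels is half the picture's height over the tangent of half this angle, whatever the lens; pixels are square), "cx", "cy" (the principal point, pixels), "k1" (the pictures are not rectified: a ray, as slopes to the right and down, at radius r is drawn at 1 + k1 r^2 times it, then the intrinsics apply), "R" (3x3) and "t" (3): a world point X has camera coordinates R X + t. Camera axes: x right, y down, z forward; pixel columns grow to the right and rows downward; lengths in m; the calibration is good to about 2 mm. A picture is of the moment at which its call begins: read the wrist's pose just before it. camera_params takes no time and is no camera call; for the wrist camera it gives the pose at the moment of the call.
- manip.hand_in(): hands the job in, once; it reports no verdict.
The state is a dict: "clock": time; "joint_pos": joint angles; "joint_velocities": joint speeds; "tau": joint torques, N m; "position": TCP position; "ee_rot": TCP orientation; "ft_force": force on the tool from outside, world axes, zero at the start; "torque": the same for the moment, N m; "grip_width": opening from 0.0 (shut) to 1.0 (fully open).
Only numpy, scipy, OpenCV 4.12 (cv2) and the standard library are available. Lean on these libraries where they do the work, as an engineer would, in place of code of your own. Each camera call takes 0.05 s, during which the arm holds its last target. There are 200 camera calls.

## Working session

There is one attempt and no reset: what is moved stays moved. The work goes in short steps, Python scripts to look and compute and a tool call to move; the robot and the scene stay as the last step left them, time stands still between calls to the robot, and variables do not carry over. Pictures are saved under pics/ and viewed, on a budget of 10 in all, crops included, one or two more only if the job needs it, and the job is handed in when it is done.

Besides the shell and the picture viewer there is one more tool, called after ">>>" as name(argument=value, ...) on one line, values as JSON. send_rows: Moves the arm, as the interface text tells. Its arguments: {"type":"object","properties":{"offset":{"type":"array"},"roll":{"type":"array"},"jaw":{"type":"number"},"newtons":{"type":"number"}},"required":["offset","roll"]}

```bash
mkdir -p pics; ls; cat > h.py <<'E'
import numpy as np, cv2
from workcell import monitor, eyes, manip
def cam(n):
    p=eyes.camera_params(n); im,d=eyes.camera(n); return im,d,p
def K(p,h=400):
    f=h/2/np.tan(np.radians(p['fovy'])/2); return np.array([[f,0,p['cx']],[0,f,p['cy']],[0,0,1]])
def rays(px,p):
    px=np.asarray(px,float).reshape(-1,2); k=K(p)
    u=cv2.undistortPoints(px.reshape(-1,1,2),k,np.array([p['k1'],0,0,0,0.])).reshape(-1,2)
    return u
def onplane(px,p,z):
    u=rays(px,p); R=np.array(p['R']);t=np.array(p['t']); c=-R.T@t
    d=np.c_[u,np.ones(len(u))]@R
    s=(z-c[2])/d[:,2]; return c+d*s[:,None]
def cloud(d,p):
    v,u=np.mgrid[0:400,0:640]; r=rays(np.c_[u.ravel(),v.ravel()],p)
    z=d.ravel(); X=np.c_[r*z[:,None],z]; return ((X-np.array(p['t']))@np.array(p['R'])).reshape(400,640,3)
E
python3 - <<'E'
from h import *
o=monitor.get_obs(); print(o)
for n in ['top','scene']:
    im,d,p=cam(n); print(n,p); cv2.imwrite(f'pics/{n}0.png',im); np.savez(f'{n}0.npz',im=im,d=d,**{k:np.array(v) for k,v in p.items()})
E
```

```text
pics
{'clock': 0.0, 'joint_pos': array([ 1.22142811,  0.33287147, -0.06472459,  1.46094403,  0.02157321,
        1.34991211, -0.08852834]), 'joint_velocities': array([-0.00061267,  0.00025319,  0.00204421, -0.0006895 ,  0.0002852 ,
        0.00023883,  0.00138679]), 'tau': array([ 3.34059632e-05, -6.25436497e+01,  4.95064328e-02, -3.91614139e+01,
        1.62584195e-02,  9.79690289e-03, -1.30334655e-06]), 'position': array([ 0.20050893, -0.59155982,  0.23051495]), 'ee_rot': array([ 9.86681407e-01,  1.62663093e-01, -1.33693742e-04, -7.07853531e-04]), 'ft_force': array([-0.47559814, -0.2052883 , -0.56095292]), 'torque': array([-0.00609257, -0.01959717,  0.02091988]), 'grip_width': 1.0026204112382093}
top {'fovy': 43.01600872047205, 'cx': 321.77984810555455, 'cy': 209.71845778414726, 'k1': -0.15723910344753267, 'R': array([[ 0.00822401, -0.99948507, -0.03101564],
       [-0.99808543, -0.00630317, -0.06152842],
       [ 0.06130124,  0.03146226, -0.99762332]]), 't': array([0.18112683, 0.56193946, 0.9960166 ])}
scene {'fovy': 43.168671813712294, 'cx': 313.7623587260652, 'cy': 194.8243522815688, 'k1': -0.1644787950111001, 'R': array([[-0.78862578, -0.61473201, -0.0131884 ],
       [-0.43947973,  0.57854024, -0.68713081],
       [ 0.43003133, -0.53609304, -0.72641401]]), 't': array([0.55072441, 0.21148219, 1.04366991])}
```

View pics/top0.png

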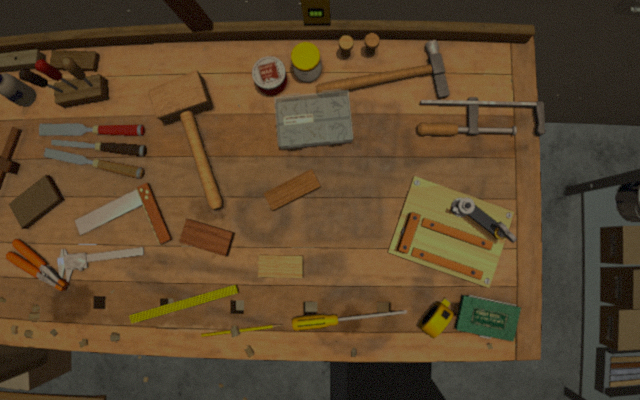

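View pics/scene0.png

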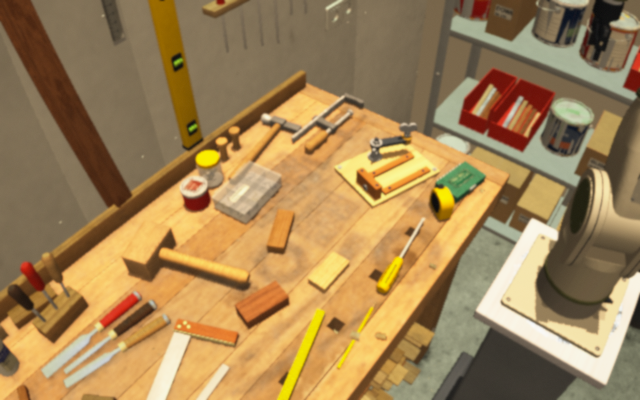

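Top view: the strip (40x110, mid-brown) is at about (292,190). The wide offcut is at (207,237) and the thin one at (280,266). The jig has its guide block at (410,232), the post at (465,207) and the wings near (510,237), so the arm is open roughly 1.3 rad.

```bash
python3 - <<'E'
from h import *
L=np.load('top0.npz'); im=L['im']; d=L['d']; p={k:L[k] for k in ['fovy','cx','cy','k1','R','t']}
for k in ['fovy','cx','cy','k1']: p[k]=float(p[k])
X=cloud(d,p); print('depth ok',(d>0).mean())
Z=X[...,2]
a=Z[150:300,180:540]; v=np.clip((a+0.01)/0.11*255,0,255).astype(np.uint8)
m=np.vstack([cv2.resize(im[165:300,385:545],None,fx=4.6,fy=2.2*2,interpolation=cv2.INTER_CUBIC)]); m=cv2.convertScaleAbs(m,alpha=1.6)
cv2.imwrite('pics/jig0.png',m[:600,:800])
hsv=cv2.cvtColor(im,cv2.COLOR_BGR2HSV)
for q in [(292,190),(270,200),(255,190),(207,237),(280,266),(410,232),(455,232),(440,262),(430,240),(400,250)]: print(q,hsv[q[1],q[0]],X[q[1],q[0]].round(4))
# strip by height
for nm,(x0,y0,x1,y1),lo,hi in [('strip',(255,165,330,215),.012,.04),('guide',(388,200,430,260),.03,.05)]:
    s=((Z>lo)&(Z<hi)).astype(np.uint8); k=np.zeros_like(s);k[y0:y1,x0:x1]=s[y0:y1,x0:x1]
    n,lab,st,ce=cv2.connectedComponentsWithStats(k); i=1+st[1:,4].argmax(); P=X[lab==i]
    c,wh,an=cv2.minAreaRect((P[:,:2]*1000).astype(np.float32)); print(nm,st[i],c,wh,an,np.median(P[:,2]),P.mean(0))
E
```

```text
depth ok 0.99612109375
(292, 190) [ 15 174 120] [0.5995 0.2451 0.0247]
(270, 200) [ 15 176 113] [0.5791 0.2889 0.0264]
(255, 190) [ 15 135 100] [ 6.017e-01  3.239e-01 -2.000e-04]
(207, 237) [ 13 197 109] [0.5037 0.4152 0.0292]
(280, 266) [ 21 137 138] [0.4472 0.2681 0.0182]
(410, 232) [ 13 199 133] [0.5165 0.0135 0.0542]
(455, 232) [ 14 189 140] [ 0.5176 -0.0821  0.0205]
(440, 262) [ 14 197 136] [ 0.4576 -0.0517  0.0202]
(430, 240) [ 30 116 134] [ 0.5014 -0.0328  0.0129]
(400, 250) [ 12 202 115] [0.4817 0.0325 0.0519]
strip [ 263  169   57   42 1126] (601.6307373046875, 247.36180114746094) (40.43528747558594, 109.94635009765625) 27.05476951599121 0.02406817420830646 [0.60122863 0.24707888 0.02391595]
guide [397 212  17  39  68] (518.8306274414062, 22.509042739868164) (7.686817169189453, 78.9261474609375) 70.40293884277344 0.04221848883640665 [0.51818201 0.02382621 0.041208  ]
```

View pics/jig0.png

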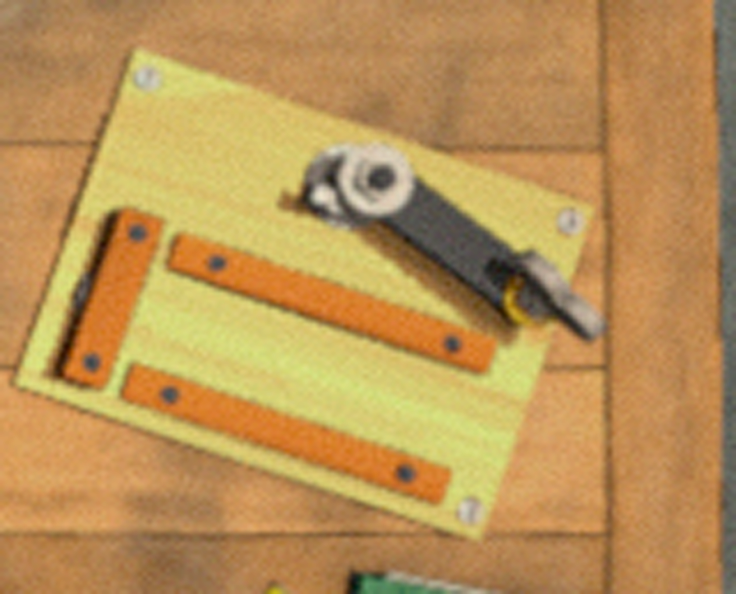

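```bash
python3 - <<'E'
from h import *
L=np.load('top0.npz'); im=L['im']; d=L['d']; p={k:L[k] for k in ['fovy','cx','cy','k1','R','t']}
for k in ['fovy','cx','cy','k1']: p[k]=float(p[k])
X=cloud(d,p); Z=X[...,2]
hsv=cv2.cvtColor(im,cv2.COLOR_BGR2HSV)
roi=np.zeros(Z.shape,bool); roi[170:295,385:525]=1
def rect(mask,z,nm):
    ys,xs=np.nonzero(mask); P=onplane(np.c_[xs,ys],p,z)[:,:2]*1000
    r=cv2.minAreaRect(P.astype(np.float32)); print(nm,len(xs),np.round(r[0],1),np.round(r[1],1),round(r[2],2)); return r
o=roi&(hsv[...,1]>180)&(hsv[...,0]<18)&(hsv[...,2]>95)
n,lab,st,ce=cv2.connectedComponentsWithStats(o.astype(np.uint8),connectivity=4)
for i in range(1,n):
    if st[i,4]>120:
        z=np.median(Z[lab==i]); print(z); rect(lab==i,.052 if z>.035 else .021,'o%d'%i)
b=roi&(hsv[...,0]>=22)&(hsv[...,0]<36)&(hsv[...,1]>70)
n,lab,st,ce=cv2.connectedComponentsWithStats(b.astype(np.uint8)); 
i=1+st[1:,4].argmax(); rect(lab==i,.012,'base')
bm=roi&(Z>.045); n,lab,st,ce=cv2.connectedComponentsWithStats(bm.astype(np.uint8))
for i in range(1,n):
    if st[i,4]>30: print(st[i],X[lab==i].mean(0),X[lab==i][:,2].max())
a=roi&(Z>.075); print('wings',a.sum(),X[a].round(4)[::4])
E
```

```text
0.05218585667850952
o1 331 [515.8  14.8] [17.9 77.4] 70.76
0.021445846465628162
o2 549 [514.4 -85.4] [148.7  16.6] 70.91
0.0213397106217846
o3 525 [454.9 -65.5] [147.5  16. ] 70.83
base 2786 [495.2 -69.1] [218.3 115.9] 70.97
[451 197  65  46 911] [ 0.5407175  -0.12439615  0.0767041 ] 1.0338423945522366
[398 212  23  42 446] [0.51624705 0.01524673 0.05637425] 1.0338423945522366
wings 272 [[ 0.4983  0.1532  1.0338]
 [ 0.4983  0.1532  1.0338]
 [ 0.4983  0.1532  1.0338]
 [ 0.5735 -0.0942  0.0777]
 [ 0.5718 -0.093   0.0751]
 [ 0.5698 -0.0926  0.0764]
 [ 0.4983  0.1532  1.0338]
 [ 0.5679 -0.0982  0.0772]
 [ 0.5658 -0.0958  0.0789]
 [ 0.564  -0.0942  0.0775]
 [ 0.4983  0.1532  1.0338]
 [ 0.4983  0.1532  1.0338]
 [ 0.5351 -0.1503  0.0958]
 [ 0.5331 -0.1453  0.0995]
 [ 0.533  -0.1522  0.1018]
 [ 0.5312 -0.1475  0.0986]
 [ 0.531  -0.153   0.105 ]
 [ 0.5293 -0.1462  0.1023]
 [ 0.5292 -0.1527  0.1059]
 [ 0.5276 -0.1469  0.0943]
 [ 0.5272 -0.1499  0.1085]
 [ 0.4983  0.1532  1.0338]
 [ 0.5255 -0.1494  0.1041]
 [ 0.5254 -0.156   0.1073]
 [ 0.524  -0.1498  0.0912]
 [ 0.5236 -0.1523  0.1071]
 [ 0.523
[... 426 characters left out ...]
 0.5127 -0.1609  0.0981]
 [ 0.5126 -0.1662  0.1051]
 [ 0.511  -0.1566  0.0819]
 [ 0.5109 -0.1607  0.0931]
 [ 0.4983  0.1532  1.0338]
 [ 0.5107 -0.1706  0.1089]
 [ 0.5092 -0.1586  0.0756]
 [ 0.509  -0.1621  0.0888]
 [ 0.5089 -0.1639  0.1062]
 [ 0.5089 -0.1717  0.1059]
 [ 0.5073 -0.1606  0.0755]
 [ 0.5071 -0.165   0.0972]
 [ 0.507  -0.1695  0.1067]
 [ 0.5053 -0.1656  0.0841]
 [ 0.5052 -0.1656  0.1066]
 [ 0.5052 -0.1742  0.104 ]
 [ 0.5034 -0.1681  0.0994]
 [ 0.5033 -0.174   0.1047]
 [ 0.5015 -0.171   0.0965]
 [ 0.4983  0.1532  1.0338]
 [ 0.4978 -0.1754  0.095 ]
 [ 0.4983  0.1532  1.0338]
 [ 0.4983  0.1532  1.0338]
 [ 0.4983  0.1532  1.0338]
 [ 0.4983  0.1532  1.0338]
 [ 0.4983  0.1532  1.0338]]
```

```bash
cat >> h.py <<'E'
from scipy.spatial.transform import Rotation as Ro
JY=np.radians(-19.1); CH=np.array([.4878,-.0662,.012])
JX=np.array([np.cos(JY),np.sin(JY),0]); JYv=np.array([-np.sin(JY),np.cos(JY),0])
def jig(x,y,z): return CH*[1,1,0]+JX*x+JYv*y+[0,0,z]
def injig(P): P=np.asarray(P)-CH*[1,1,0]; return np.c_[P@JX,P@JYv,P[...,2]]
def to(P,yang,o=None):
    "tool offset mm, roll; yang=desired world angle (deg) of tool y, mod 180"
    o=o or monitor.get_obs(); R=Ro.from_quat(o['ee_rot']).as_matrix()
    off=R.T@(np.asarray(P)-o['position'])*1000; ya=np.degrees(np.arctan2(R[1,1],R[0,1]))
    roll=(ya-yang+90)%180-90
    print('off',off.round(1),'roll',round(np.radians(roll),3),'yang',ya.round(2),'pos',o['position'].round(4),'tilt',np.degrees(np.arccos(-R[2,2])).round(2),'j',o['joint_pos'].round(2),'t',round(o['clock'],2),'F',o['ft_force'].round(1),'w',round(o['grip_width'],3))
E
python3 -c "
from h import *
to([.6016,.2474,.15],27.05)"
```

```text
off [ 649.2 -665.7   81.4] roll 1.425 yang -71.28 pos [ 0.2005 -0.5916  0.2306] tilt 0.07 j [ 1.22  0.33 -0.06  1.46  0.02  1.35 -0.09] t 0.1 F [-0.7 -0.1  0.2] w 1.002
```

>>> send_rows(offset=[[29,-29,0],[58,-58,0],[87,-87,0],[116,-116,0],[145,-145,0]], roll=[-0.1,-0.2,-0.3,-0.4,-0.5], jaw=0.75)

```text
clock: 0.52
position: [0.2917, -0.4061, 0.2309]
ee_rot: [0.915, 0.404, -0.0, -0.0]
ft_force: [1.6, -0.2, 0.9]
grip_width: 0.748
```

```bash
python3 -c "
from h import *
to([.6016,.2474,.15],27.05)"
```

```text
off [ 691.7 -211.3   80.9] roll -1.211 yang -42.36 pos [ 0.2917 -0.4061  0.2309] tilt 0.03 j [ 1.09  0.07 -0.24  1.77  0.02  1.3   0.1 ] t 0.52 F [ 1.6 -0.2  0.9] w 0.748
```

>>> send_rows(offset=[[38,-12,4],[76,-23,8],[114,-35,12],[152,-46,16],[190,-58,20]], roll=[-0.08,-0.16,-0.24,-0.32,-0.4])

```text
clock: 0.93
position: [0.3777, -0.2271, 0.211]
ee_rot: [0.817, 0.577, -0.0, 0.0]
ft_force: [1.3, -0.5, -0.0]
grip_width: 0.75
```

>>> send_rows(offset=[[38,4,4],[76,8,8],[114,12,12],[152,16,16],[190,20,20]], roll=[-0.08,-0.16,-0.24,-0.32,-0.4])

```text
clock: 1.35
position: [0.4606, -0.0551, 0.1911]
ee_rot: [0.686, 0.728, -0.0, 0.0]
ft_force: [1.4, -0.6, 0.2]
grip_width: 0.751
```

>>> send_rows(offset=[[36,20,4],[72,40,8],[108,60,12],[144,80,16],[180,100,20]], roll=[-0.08,-0.16,-0.24,-0.32,-0.4])

```text
clock: 1.77
position: [0.5506, 0.13, 0.1709]
ee_rot: [0.528, 0.849, -0.0, 0.0]
ft_force: [0.5, -0.1, 0.6]
grip_width: 0.751
```

```bash
python3 -c "
from h import *
to([.6016,.2474,.15],27.05)"
```

```text
off [82.6 97.7 20.8] roll -0.013 yang 26.3 pos [0.5506 0.13   0.1709] tilt 0.01 j [ 0.36  0.35 -0.81  1.67  0.27  1.24 -0.05] t 1.77 F [ 0.5 -0.1  0.6] w 0.751
```

>>> send_rows(offset=[[25,29,6],[50,58,12],[75,87,18],[83,98,21],[83,98,21]], roll=[-0.013,-0.013,-0.013,-0.013,-0.013])

```text
clock: 2.18
position: [0.6005, 0.2506, 0.1485]
ee_rot: [0.521, 0.853, 0.0, -0.002]
ft_force: [0.3, 0.6, -0.6]
grip_width: 0.752
```

```bash
cat > strip.py <<'E'
import sys
from h import *
zt=float(sys.argv[1]); 
o=monitor.get_obs(); im,d,p=cam('wrist'); cv2.imwrite(sys.argv[2],im)
Z=cloud(d,p); k=((np.abs(Z[...,2]-zt)<.006)&(d>0.05)).astype(np.uint8)
k=cv2.morphologyEx(k,cv2.MORPH_OPEN,np.ones((5,5)))
n,lab,st,ce=cv2.connectedComponentsWithStats(k)
for i in range(1,n):
    if st[i,4]>800:
        ys,xs=np.nonzero(lab==i); P=onplane(np.c_[xs,ys],p,zt)[:,:2]*1000
        r=cv2.minAreaRect(P.astype(np.float32)); print(st[i],np.round(r[0],1),np.round(r[1],1),round(r[2],2),np.median(Z[lab==i][:,2]).round(4))
to([.6016,.2474,.010],27.05)
E
python3 strip.py .024 pics/w1.png
```

```text
[   0   46   32  113 3017] [343.8 200.2] [24.3 91.1] 9.53 0.0247
[ 302  131   48  121 5532] [601.5 248.5] [ 39.6 108.7] 27.18 0.0228
off [ -1.3   0.7 139. ] roll -0.0 yang 27.04 pos [0.6007 0.2482 0.149 ] tilt 0.14 j [ 0.1   0.56 -0.78  1.46  0.4   1.29 -0.25] t 2.23 F [-0.5 -0.2  0. ] w 0.748
```

View pics/w1.png

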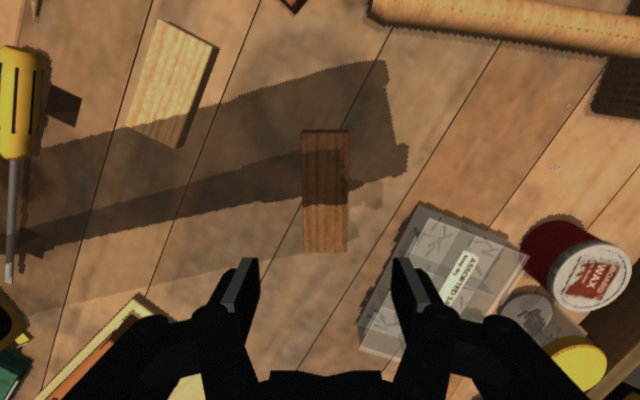

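The wrist view shows the strip at about (325,190), lined up between the fingers, and the box is clear of them. Descending to grasp.

>>> send_rows(offset=[[0,0.5,35],[-0.5,0.5,70],[-0.5,0.5,105],[-0.5,0.5,130],[-0.5,0.5,139]], roll=[0,0,0,0,0])

```text
clock: 2.65
position: [0.6003, 0.2429, 0.0072]
ee_rot: [0.524, 0.852, -0.003, -0.001]
ft_force: [-0.7, 0.1, -0.2]
grip_width: 0.753
```

>>> send_rows(offset=[[0,0,0],[0,0,0],[0,0,0],[0,0,0],[0,0,0]], roll=[0,0,0,0,0], jaw=0.2, newtons=40)

```text
clock: 3.07
position: [0.6031, 0.2462, 0.0129]
ee_rot: [0.524, 0.852, 0.001, 0.001]
ft_force: [1.7, -0.4, 6.7]
grip_width: 0.456
```

```bash
python3 -c "
from h import *
to(jig(0,0,.11),-19.1)"
```

```text
off [-226.6 -243.8  -97.5] roll 0.802 yang 26.86 pos [0.6031 0.2462 0.0129] tilt 0.14 j [ 0.06  0.7  -0.71  1.56  0.5   1.07 -0.32] t 3.07 F [ 1.7 -0.4  6.7] w 0.456
```

>>> send_rows(offset=[[0,0,-5],[0,0,-20],[0,0,-40],[0,0,-65],[0,0,-97]], roll=[0,0,0,0,0])

```text
clock: 3.48
position: [0.6014, 0.2456, 0.1094]
ee_rot: [0.523, 0.852, -0.001, -0.001]
ft_force: [0.4, 0.3, -0.5]
grip_width: 0.457
```

```bash
python3 -c "
from h import *
to(jig(0,0,.11),-19.1)"
```

```text
off [-226.7 -242.4   -0.3] roll 0.803 yang 26.9 pos [0.6014 0.2456 0.1094] tilt 0.1 j [ 0.09  0.6  -0.77  1.5   0.43  1.22 -0.27] t 3.48 F [ 0.4  0.3 -0.5] w 0.457
```

>>> send_rows(offset=[[-27,-29,0],[-54,-58,0],[-82,-88,0],[-109,-117,0],[-136,-146,0]], roll=[0.08,0.16,0.24,0.32,0.4])

```text
clock: 3.9
position: [0.5328, 0.0572, 0.1097]
ee_rot: [0.684, 0.73, 0.0, 0.001]
ft_force: [1.2, -0.4, -1.1]
grip_width: 0.456
```

>>> send_rows(offset=[[-30,-14,0],[-60,-27,0],[-90,-40,0],[-121,-54,0],[-121,-54,0]], roll=[0.1,0.2,0.3,0.4,0.4])

```text
clock: 4.32
position: [0.4861, -0.0724, 0.1094]
ee_rot: [0.818, 0.576, -0.001, 0.001]
ft_force: [-0.4, -0.3, -0.0]
grip_width: 0.452
```

```bash
python3 - <<'E'
from h import *
to(jig(0,0,.11),-19.1)
o=monitor.get_obs(); im,d,p=cam('wrist'); cv2.imwrite('pics/w2.png',im); C=cloud(d,p); np.savez('w2.npz',im=im,d=d,**p)
hsv=cv2.cvtColor(im,cv2.COLOR_BGR2HSV); J=injig(C.reshape(-1,3)).reshape(C.shape)
for zt in (.021,.052):
    k=((np.abs(C[...,2]-zt)<.006)&(hsv[...,1]>150)&(hsv[...,0]<18)).astype(np.uint8)
    k=cv2.morphologyEx(k,cv2.MORPH_OPEN,np.ones((5,5))); n,lab,st,ce=cv2.connectedComponentsWithStats(k)
    for i in range(1,n):
        if st[i,4]>300:
            ys,xs=np.nonzero(lab==i); P=onplane(np.c_[xs,ys],p,zt); r=cv2.minAreaRect((injig(P)[:,:2]*1000).astype(np.float32)); print(zt,st[i],np.round(r[0],1),np.round(r[1],1),round(r[2],2))
to(jig(0,0,.11),-19.1)
E
```

```text
off [ 6.4 -0.5 -0.6] roll -0.011 yang -19.73 pos [ 0.4861 -0.0724  0.1094] tilt 0.2 j [ 0.62  0.2  -0.62  1.92  0.14  1.05 -0.4 ] t 4.32 F [-0.4 -0.3 -0. ] w 0.452
0.021 [ 266  109   27  138 1598] [-30.1  12.4] [ 17.7 104.6] 0.22
0.021 [ 356  108   26  101 1334] [31.9 28. ] [17.3 73.5] 0.63
0.052 [ 254   54  138   37 4266] [ 0.5 86.5] [78.1 18.6] 0.36
off [ 3.1 -0.5 -0.4] roll -0.004 yang -19.33 pos [ 0.4872 -0.0693  0.1096] tilt 0.13 j [ 0.62  0.2  -0.62  1.92  0.14  1.05 -0.4 ] t 4.37 F [-0.   0.7  0.4] w 0.454
```

View pics/w2.png

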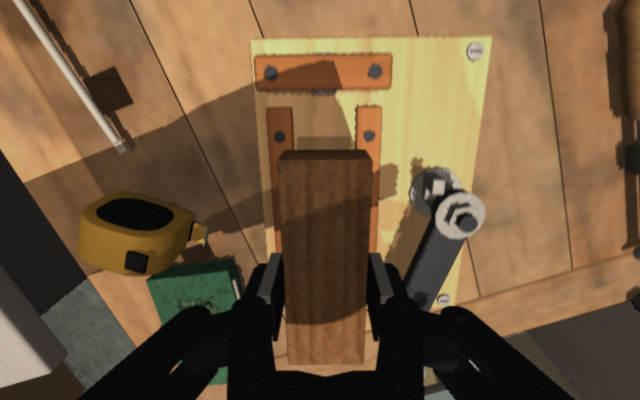

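The view shows the strip held between the fences, with its far end at about (322,155). The fences are at (280,135) and (370,135). Next I measure the strip's offset in the hand.

```bash
python3 - <<'E'
from h import *
im,d,p=cam('wrist'); C=cloud(d,p); o=monitor.get_obs()
hsv=cv2.cvtColor(im,cv2.COLOR_BGR2HSV)
print(C[220,325],C[170,325],C[300,325])
for zt,nm in ((.021,'f'),(.052,'g'),(C[220,325,2],'s')):
    tol=.006 if nm!='s' else .004
    k=((np.abs(C[...,2]-zt)<tol)&(hsv[...,1]>(150 if nm!='s' else 60))&(hsv[...,0]<18)).astype(np.uint8)
    k=cv2.morphologyEx(k,cv2.MORPH_OPEN,np.ones((5,5))); n,lab,st,ce=cv2.connectedComponentsWithStats(k)
    for i in range(1,n):
        if st[i,4]>300:
            ys,xs=np.nonzero(lab==i)
            if nm=='s':
                q=ys<250; xs,ys=xs[q],ys[q]
            P=onplane(np.c_[xs,ys],p,zt); J=injig(P)*1000; r=cv2.minAreaRect(J[:,:2].astype(np.float32)); print(nm,st[i],np.round(r[0],1),np.round(r[1],1),round(r[2],2),'y',J[:,1].min().round(1),J[:,1].max().round(1))
print('tcp in jig',injig(o['position'][None])*1000)
to(jig(0,0,.11),-19.1)
E
```

```text
[ 0.49753082 -0.04102262  0.12068602] [ 0.50474986 -0.02039735  0.11880276] [ 0.4838184  -0.08020537  0.1205562 ]
f [ 267  113   27   85 1162] [-30.2  34.7] [17.7 61. ] 0.18 y 4.2 65.2
f [ 356  112   26  119 1352] [31.9 21.3] [17.3 89. ] 0.63 y -23.1 65.7
f [273 199   9  53 342] [-36.3 -19.3] [ 5.1 43.8] 0.11 y -41.2 2.6
g [ 256   62  137   35 4206] [ 0.5 86.2] [18.5 78.1] 89.82 y 77.0 95.6
s [  277   158    96   207 17639] [ 1.  33.6] [39.3 41.6] 0.04 y 12.8 54.4
tcp in jig [[  0.4093241   -0.59248206 109.59383853]]
off [ 0.6 -0.4 -0.4] roll 0.0 yang -19.07 pos [ 0.488  -0.0669  0.1096] tilt 0.1 j [ 0.62  0.21 -0.62  1.92  0.14  1.05 -0.4 ] t 4.42 F [ 0.4  0.6 -0.4] w 0.453
```

>>> send_rows(offset=[[0,0,25],[0,0,45],[0,0,60],[0,0,68],[0,0,70]], roll=[0,0,0,0,0])

```text
clock: 4.83
position: [0.4877, -0.0644, 0.0376]
ee_rot: [0.813, 0.582, -0.0, -0.001]
ft_force: [-0.1, -0.8, -0.2]
grip_width: 0.456
```

>>> send_rows(offset=[[0,0,4],[0,0,8],[0,0,12],[0,0,14],[0,0,15.5]], roll=[0,0,0,0,0])

```text
clock: 5.25
position: [0.4883, -0.0659, 0.0246]
ee_rot: [0.814, 0.581, -0.0, 0.0]
ft_force: [-19.5, 2.2, 48.1]
grip_width: 0.459
```

```bash
python3 -c "
from h import *
to(jig(0,0,.0249),-19.1); o=monitor.get_obs(); print(injig(o['position'][None])*1000)"
```

```text
off [-0.5 -0.4 -0.3] roll 0.002 yang -18.97 pos [ 0.4883 -0.0659  0.0246] tilt 0.07 j [ 0.57  0.34 -0.59  1.99  0.24  0.89 -0.48] t 5.25 F [-19.5   2.2  48.1] w 0.459
[[ 0.38062114  0.47284607 24.61062462]]
```

>>> send_rows(offset=[[0,0,-1],[0,0,-1.5],[0,0,-1.5],[0,0,-1.5],[0,0,-1.5]], roll=[0,0,0,0,0])

```text
clock: 5.67
position: [0.4883, -0.0659, 0.0248]
ee_rot: [0.814, 0.581, 0.0, 0.0]
ft_force: [-1.2, 0.4, 6.0]
grip_width: 0.456
```

```bash
python3 -c "
from h import *
to(jig(0,0,.0249),-19.1); o=monitor.get_obs(); print(injig(o['position'][None])*1000)"
```

```text
off [-0.4 -0.4 -0.1] roll 0.002 yang -18.97 pos [ 0.4883 -0.0659  0.0248] tilt 0.05 j [ 0.57  0.34 -0.59  1.99  0.24  0.89 -0.48] t 5.67 F [-1.2  0.4  6. ] w 0.456
[[ 0.43556917  0.42175018 24.80781805]]
```

Seated on the floor. Release, then lift and look.

>>> send_rows(offset=[[0,0,-0.3],[0,0,-0.3],[0,0,-0.3],[0,0,-0.3],[0,0,-0.3]], roll=[0,0,0,0,0], jaw=0.65)

```text
clock: 6.08
position: [0.4879, -0.0658, 0.0245]
ee_rot: [0.814, 0.581, -0.0, -0.0]
ft_force: [0.4, -0.4, -0.0]
grip_width: 0.647
```

>>> send_rows(offset=[[0,0,-10],[0,0,-35],[0,0,-70],[0,0,-105],[0,0,-130]], roll=[0,0,0,0,0])

```text
clock: 6.5
position: [0.4886, -0.0655, 0.1582]
ee_rot: [0.814, 0.581, 0.001, 0.001]
ft_force: [0.4, -0.6, 0.1]
grip_width: 0.653
```

>>> send_rows(offset=[[0,0,0],[0,0,0],[0,0,0],[0,0,0],[0,0,0]], roll=[0,0,0,0,0], jaw=0)

```text
clock: 6.92
position: [0.4872, -0.0657, 0.1536]
ee_rot: [0.814, 0.581, -0.001, -0.001]
ft_force: [0.3, 0.1, -0.2]
grip_width: 0.003
```

```bash
python3 - <<'E'
from h import *
im,d,p=cam('wrist'); C=cloud(d,p); cv2.imwrite('pics/w3.png',im)
hsv=cv2.cvtColor(im,cv2.COLOR_BGR2HSV)
k=((np.abs(C[...,2]-.036)<.005)&(hsv[...,0]<18)&(hsv[...,1]>60)).astype(np.uint8); k=cv2.morphologyEx(k,cv2.MORPH_OPEN,np.ones((5,5)))
n,lab,st,ce=cv2.connectedComponentsWithStats(k)
for i in range(1,n):
    if st[i,4]>600:
        ys,xs=np.nonzero(lab==i); J=injig(onplane(np.c_[xs,ys],p,.036))*1000; r=cv2.minAreaRect(J[:,:2].astype(np.float32)); print(st[i],np.round(r[0],1),np.round(r[1],1),round(r[2],2),np.median(C[lab==i][:,2]))
im,d,p=cam('top'); C=cloud(d,p)
a=(C[...,2]>.048)&(C[...,2]<.115); a[:190]=0;a[300:]=0;a[:,:440]=0;a[:,530:]=0
J=injig(C[a])*1000
print('hi',J[J[:,2]>92][:,:2].mean(0) if (J[:,2]>92).any() else 0)
b=(J[:,2]>50)&(J[:,2]<66); 
for q in (J[b],J[J[:,2]>92]): r=cv2.minAreaRect(q[:,:2].astype(np.float32)); print(len(q),r,q.mean(0))
to(jig(0,0,.1),-19.1)
E
```

```text
[ 302  125   50  125 5871] [1.  3.2] [ 39.6 108.8] 0.57 0.03475172722654667
hi 0
265 ((83.48917388916016, -5.435146331787109), (53.65446853637695, 34.85266876220703), 85.51380920410156) [79.80700207 -7.04759577 61.62700687]
0 ((0.0, 0.0), (0.0, 0.0), 0.0) [nan nan nan]
off [-0.4  0.6 53.8] roll 0.003 yang -18.96 pos [ 0.4875 -0.0657  0.1538] tilt 0.09 j [ 0.63  0.15 -0.63  1.88  0.1   1.15 -0.37] t 7.02 F [-0.3 -0.4 -0.6] w 0.003<stdin>:14: RuntimeWarning: Mean of empty slice.
  ret = um.true_divide(
```

View pics/w3.png

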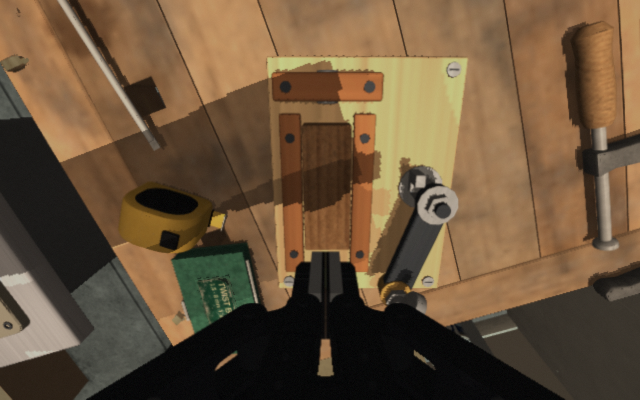

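The strip lies flat and centred within about 3 mm. The arm is still open, with its nut at (437,203) and bush at (398,290). Planning the swing push.

```bash
cat >> h.py <<'E'
def pushpt(th,extra=0,r=42,off=26.5,z=.046):
    u=np.array([-np.cos(th),-np.sin(th)]); n=np.array([-np.sin(th),np.cos(th)])
    q=np.array([85,0])+r*u-n*(off+extra); return jig(q[0]/1000,q[1]/1000,z), np.degrees(JY+th)-90
E
python3 - <<'E'
from h import *
o=monitor.get_obs()
P,a=pushpt(1.255,10,z=.15); to(P,a,o)
R=Ro.from_quat(o['ee_rot']).as_matrix()
# virtual pose sequence of swing in frame at start pose
y0=a
for seq in (np.linspace(1.255,.85,6),np.linspace(.85,.42,6),np.linspace(.42,-.02,6)):
    P0,a0=pushpt(seq[0], 10 if seq[0]>1.2 else 0)
    ya=np.radians(a0); Y=np.array([np.cos(ya),np.sin(ya),0]); Zt=np.array([0,0,-1.]); X=np.cross(Y,Zt)
    for t in seq[1:]:
        P1,a1=pushpt(t); v=(P1-P0)*1000; print(np.round([v@X,v@Y,v@Zt],1),'roll',round(np.radians(a0-a1),3))
    print()
E
```

```text
off [-51.9 107.    3.7] roll 0.318 yang -18.96 pos [ 0.4875 -0.0657  0.1538] tilt 0.09 j [ 0.63  0.15 -0.63  1.88  0.1   1.15 -0.37] t 7.02 F [-0.3 -0.4 -0.6] w 0.003
[ -2.  -13.5   0. ] roll 0.081
[ -3.7 -17.1   0. ] roll 0.162
[ -5.1 -20.9   0. ] roll 0.243
[ -6.3 -24.7   0. ] roll 0.324
[ -7.  -28.7   0. ] roll 0.405

[-2.1 -3.7  0. ] roll 0.086
[-3.9 -7.6  0. ] roll 0.172
[ -5.4 -11.6   0. ] roll 0.258
[ -6.5 -15.7   0. ] roll 0.344
[ -7.2 -19.9   0. ] roll 0.43

[-2.2 -3.8  0. ] roll 0.088
[-4.  -7.8  0. ] roll 0.176
[ -5.5 -11.9   0. ] roll 0.264
[ -6.6 -16.1   0. ] roll 0.352
[ -7.3 -20.4   0. ] roll 0.44
```

>>> send_rows(offset=[[-13,27,1],[-26,54,2],[-39,81,3],[-52,107,4],[-52,107,4]], roll=[0.08,0.16,0.24,0.32,0.32])

```text
clock: 7.43
position: [0.5739, -0.1546, 0.149]
ee_rot: [0.898, 0.439, -0.0, 0.0]
ft_force: [-1.7, 0.0, 0.1]
grip_width: -0.003
```

>>> send_rows(offset=[[0,0,30],[0,0,60],[0,0,85],[0,0,100],[0,0,104]], roll=[0,0,0,0,0])

```text
clock: 7.85
position: [0.57, -0.1491, 0.0431]
ee_rot: [0.896, 0.444, -0.002, -0.002]
ft_force: [0.0, 0.2, -0.6]
grip_width: -0.003
```

```bash
python3 - <<'E'
from h import *
P,a=pushpt(1.255,10); to(P,a)
E
```

```text
off [ 0.7  1.7 -2.9] roll -0.001 yang -37.26 pos [ 0.57   -0.1491  0.0431] tilt 0.32 j [ 0.58  0.48 -0.5   1.73  0.26  1.01 -0.66] t 7.85 F [ 0.   0.2 -0.6] w -0.003
```

>>> send_rows(offset=[[-2,-13.5,0],[-3.7,-17,0],[-5,-21,0],[-6.3,-25,0],[-7,-28.7,0]], roll=[0.08,0.16,0.24,0.32,0.405])

```text
clock: 8.27
position: [0.5458, -0.1389, 0.0475]
ee_rot: [0.968, 0.252, 0.001, 0.001]
ft_force: [2.3, -4.7, -2.3]
grip_width: -0.0
```

```bash
python3 - <<'E'
from h import *
P,a=pushpt(.85); to(P,a)
E
```

```text
off [-0.4 -1.5  1.5] roll -0.006 yang -60.75 pos [ 0.5458 -0.1389  0.0475] tilt 0.14 j [ 0.54  0.41 -0.44  1.8   0.21  0.97 -1.05] t 8.27 F [ 2.3 -4.7 -2.3] w -0.0
```

>>> send_rows(offset=[[-2,-3.7,0],[-4,-7.6,0],[-5.4,-11.6,0],[-6.5,-15.7,0],[-7.2,-20,0]], roll=[0.086,0.172,0.258,0.344,0.43])

```text
clock: 8.68
position: [0.5291, -0.1254, 0.0474]
ee_rot: [0.999, 0.04, 0.0, 0.001]
ft_force: [0.0, -5.8, -0.2]
grip_width: 0.002
```

>>> send_rows(offset=[[-2.2,-3.8,0],[-4,-7.8,0],[-5.5,-12,0],[-6.6,-16,0],[-7.3,-20.4,0]], roll=[0.088,0.176,0.264,0.352,0.44])

```text
clock: 9.1
position: [0.5194, -0.1056, 0.0472]
ee_rot: [0.984, -0.179, -0.0, 0.001]
ft_force: [-3.4, -4.7, 1.9]
grip_width: 0.002
```

```bash
python3 - <<'E'
from h import *
P,a=pushpt(0.0); to(P,a)
E
```

```text
off [ 0.2 -0.4  1.2] roll -0.027 yang -110.65 pos [ 0.5194 -0.1056  0.0472] tilt 0.1 j [ 0.39  0.33 -0.32  1.89  0.13  0.94 -1.92] t 9.1 F [-3.4 -4.7  1.9] w 0.002
```

>>> send_rows(offset=[[0,-0.5,0],[0,-1,0],[0,-1.5,0],[0,-2,0],[0,-2,0]], roll=[0,0,0,0,0])

```text
clock: 9.52
position: [0.5202, -0.1037, 0.047]
ee_rot: [0.984, -0.176, -0.0, 0.001]
ft_force: [-3.6, -4.9, 2.0]
grip_width: -0.001
```

```bash
python3 - <<'E'
from h import *
P,a=pushpt(0.0); to(P,a)
E
```

```text
off [0.2 1.6 1. ] roll -0.02 yang -110.24 pos [ 0.5202 -0.1037  0.047 ] tilt 0.1 j [ 0.39  0.33 -0.32  1.89  0.13  0.94 -1.91] t 9.52 F [-3.6 -4.9  2. ] w -0.001
```

Still moving at friction level; push on.

>>> send_rows(offset=[[0,-1,0],[0,-2,0],[0,-3,0],[0,-4,0],[0,-4,0]], roll=[0,0,0,0,0])

```text
clock: 9.93
position: [0.5202, -0.1034, 0.047]
ee_rot: [0.984, -0.177, -0.001, 0.003]
ft_force: [-10.3, -15.5, 6.0]
grip_width: 0.003
```

```bash
python3 - <<'E'
from h import *
P,a=pushpt(0.0); to(P,a)
E
```

```text
off [0.2 2.  1. ] roll -0.023 yang -110.4 pos [ 0.5202 -0.1034  0.047 ] tilt 0.34 j [ 0.38  0.33 -0.32  1.89  0.13  0.94 -1.92] t 9.93 F [-10.3 -15.5   6. ] w 0.003
```

Force rose to about 19 N with no motion, so the arm is at its stop. Backing off, raising and rolling back.

>>> send_rows(offset=[[0,10,0],[0,16,-10],[0,16,-50],[0,16,-90],[0,16,-130]], roll=[0,0,0,0,-0.1], jaw=0.5)

```text
clock: 10.35
position: [0.5165, -0.113, 0.1793]
ee_rot: [0.992, -0.127, 0.0, -0.0]
ft_force: [1.6, -1.4, -0.2]
grip_width: 0.5
```

>>> send_rows(offset=[[0,5,-5],[0,10,-10],[0,15,-10],[0,20,-10],[0,25,-10]], roll=[-0.12,-0.24,-0.36,-0.48,-0.6])

```text
clock: 10.77
position: [0.5107, -0.1376, 0.1881]
ee_rot: [0.984, 0.176, 0.001, 0.0]
ft_force: [-0.5, -0.4, 0.5]
grip_width: 0.498
```

>>> send_rows(offset=[[0,0,0],[0,0,0],[0,0,0],[0,0,0],[0,0,0]], roll=[-0.12,-0.24,-0.36,-0.48,-0.6])

```text
clock: 11.18
position: [0.5108, -0.1373, 0.188]
ee_rot: [0.888, 0.459, 0.001, 0.0]
ft_force: [-1.2, -0.1, 0.3]
grip_width: 0.503
```

```bash
python3 - <<'E'
from h import *
to(jig(.01,-.07,.2),-19.1)
im,d,p=cam('wrist'); cv2.imwrite('pics/w4.png',im)
im,d,p=cam('top'); cv2.imwrite('pics/t4.png',im)
E
```

```text
off [-19.7 -30.7 -12.1] roll -0.284 yang -35.37 pos [ 0.5108 -0.1373  0.188 ] tilt 0.1 j [ 0.56  0.18 -0.42  1.76  0.08  1.22 -0.5 ] t 11.18 F [-1.2 -0.1  0.3] w 0.503
```

View pics/w4.png

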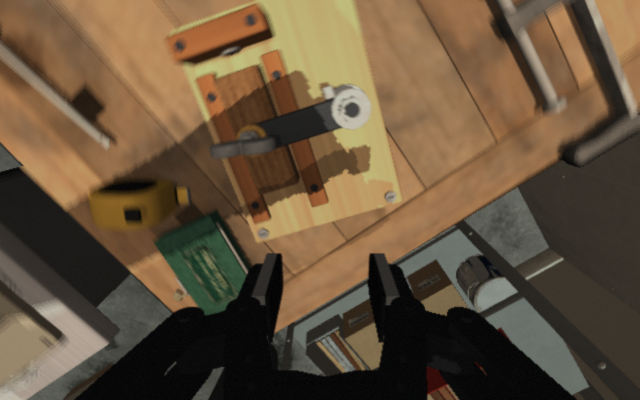

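The arm is closed over the strip. The wings are at about (243,147) and the nut at (350,107). Measuring the blade from depth.

```bash
cat > wings.py <<'E'
from h import *
def go(n='wrist'):
    im,d,p=cam(n); C=cloud(d,p); J=injig(C.reshape(-1,3)).reshape(C.shape)*1000
    m=(J[...,2]>84)&(J[...,2]<125)&(np.hypot(J[...,0],J[...,1])<45)&(d>.05)
    Q=J[m]; z=np.percentile(Q[:,2],95); T=Q[Q[:,2]>z-9]
    c=T[:,:2].mean(0); w,v=np.linalg.eigh(np.cov(T[:,:2].T)); a=np.degrees(np.arctan2(v[1,1],v[0,1]))
    r=cv2.minAreaRect(T[:,:2].astype(np.float32))
    print(n,len(Q),len(T),'ztop',z.round(1),'centroid',c.round(1),'ang jig',a.round(1),'world',(a-19.1).round(1),'ext',(2*np.sqrt(w)*1.73).round(1),'rect',np.round(r[0],1),np.round(r[1],1),round(r[2],1))
    b=(J[...,2]>48)&(J[...,2]<66)&(J[...,0]>15)&(J[...,0]<60)&(np.abs(J[...,1])<25); B=J[b][:,:2]
    if len(B)>50: w,v=np.linalg.eigh(np.cov(B.T)); print('bar mean',B.mean(0).round(1),'dir',np.degrees(np.arctan2(v[1,1],v[0,1])).round(1))
go('wrist'); go('top')
to(jig(0,0,.15),0)
E
python3 wings.py
```

```text
wrist 995 855 ztop 105.6 centroid [2.8 0.4] ang jig 169.5 world 150.4 ext [ 9.2 44.6] rect [1.6 0.2] [ 9.2 46.5] 79.4
bar mean [38.3  0.9] dir 176.7
top 165 123 ztop 108.1 centroid [-1.1 -0. ] ang jig 172.3 world 153.2 ext [ 9.  44.9] rect [-0.3 -0.9] [ 9.8 45.7] 79.9
bar mean [38.8  1.4] dir 175.7
off [ 44.4 -60.5  37.4] roll -0.629 yang -36.04 pos [ 0.5106 -0.1377  0.1874] tilt 0.06 j [ 0.56  0.18 -0.42  1.76  0.08  1.22 -0.51] t 11.38 F [-0.7  0.2 -0.6] w 0.498
```

>>> send_rows(offset=[[11,-15,0],[22,-30,0],[33,-45,0],[44,-60,0],[44,-60,0]], roll=[-0.12,-0.24,-0.36,-0.48,-0.6])

```text
clock: 11.8
position: [0.4869, -0.0632, 0.1872]
ee_rot: [0.714, 0.7, 0.0, -0.0]
ft_force: [-0.5, -0.2, 0.3]
grip_width: 0.504
```

>>> send_rows(offset=[[0,0,6],[0,0,12],[0,0,18],[0,0,24],[0,0,30]], roll=[-0.12,-0.24,-0.36,-0.48,-0.6])

```text
clock: 12.22
position: [0.4875, -0.0669, 0.1567]
ee_rot: [0.477, 0.879, 0.0, 0.0]
ft_force: [0.1, 1.3, 0.2]
grip_width: 0.502
```

>>> send_rows(offset=[[0,0,0],[0,0,0],[0,0,0],[0,0,0],[0,0,0]], roll=[-0.12,-0.24,-0.36,-0.48,-0.5])

```text
clock: 12.63
position: [0.4876, -0.067, 0.157]
ee_rot: [0.244, 0.97, 0.0, 0.0]
ft_force: [-0.1, 0.3, -0.5]
grip_width: 0.502
```

```bash
python3 - <<'E'
from h import *
im,d,p=cam('scene'); C=cloud(d,p); J=injig(C.reshape(-1,3)).reshape(C.shape)*1000
m=(J[...,2]>84)&(J[...,2]<112)&(np.hypot(J[...,0],J[...,1])<35)&(d>.05)
ys,xs=np.nonzero(m); print(m.sum(), xs.mean(),ys.mean(), J[m].mean(0), J[m][:,2].max())
cv2.imwrite('pics/s5.png',cv2.resize(im[80:230,300:500],None,fx=4,fy=4))
to(jig(.0005,.0002,.080),61)
E
```

```text
116 398.4741379310345 151.66379310344828 [-5.05345957  4.57802639 98.78766933] 109.01208599165817
off [-0.3  1.1 76.9] roll 0.008 yang 61.47 pos [ 0.4875 -0.067   0.1569] tilt 0.03 j [ 0.6   0.14 -0.59  1.87  0.09  1.15  1.05] t 12.68 F [ 0.4 -0.   0.2] w 0.499
```

View pics/s5.png

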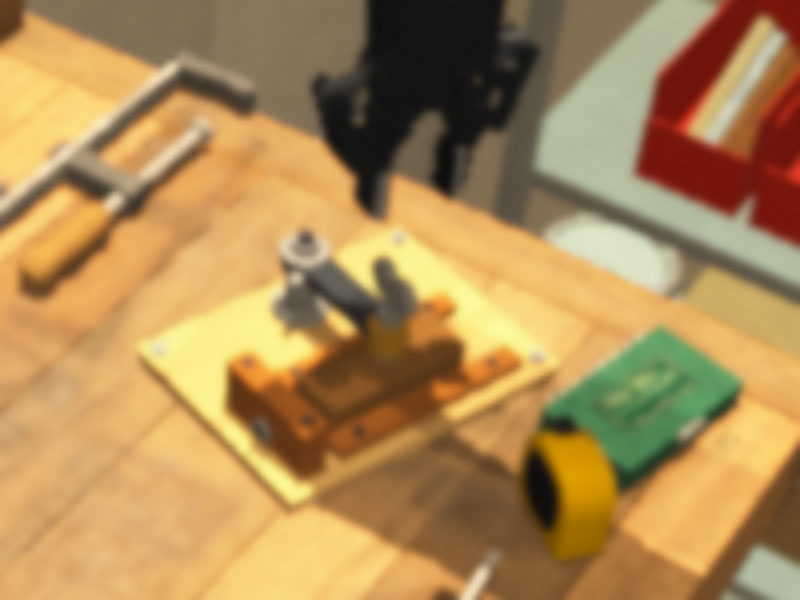

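The scene view shows the arm closed over the strip and the open gripper above the wings, blade at (390,285) in the crop. Descend and grip.

>>> send_rows(offset=[[0,0.5,25],[0,1,45],[0,1,62],[0,1,72],[0,1,76]], roll=[0,0,0,0,0])

```text
clock: 13.1
position: [0.4871, -0.0661, 0.0793]
ee_rot: [0.248, 0.969, -0.0, -0.001]
ft_force: [-0.4, 0.0, -0.5]
grip_width: 0.498
```

>>> send_rows(offset=[[0,0,0],[0,0,0],[0,0,0],[0,0,0],[0,0,0]], roll=[0,0,0,0,0], jaw=0, newtons=40)

```text
clock: 13.52
position: [0.4886, -0.0663, 0.0816]
ee_rot: [0.246, 0.969, 0.0, 0.001]
ft_force: [-0.4, 1.0, 3.8]
grip_width: 0.1
```

```bash
python3 - <<'E'
from h import *
to(jig(.0005,.0002,.080),61); print(monitor.get_obs()['torque'])
E
```

```text
off [ 0.3 -0.1  1.6] roll 0.009 yang 61.51 pos [ 0.4886 -0.0663  0.0816] tilt 0.11 j [ 0.57  0.24 -0.58  1.95  0.16  1.    0.99] t 13.52 F [-0.4  1.   3.8] w 0.1
[0.15430243 0.08467201 0.02280081]
```

>>> send_rows(offset=[[0,0,0.1],[0,0,0.2],[0,0,0.3],[0,0,0.5],[0,0,0.6]], roll=[0.12,0.24,0.36,0.48,0.6])

```text
clock: 13.93
position: [0.4885, -0.0664, 0.0809]
ee_rot: [0.524, 0.852, 0.0, 0.001]
ft_force: [-0.9, 0.6, 4.8]
grip_width: 0.092
```

>>> send_rows(offset=[[0,0,0.1],[0,0,0.2],[0,0,0.3],[0,0,0.5],[0,0,0.6]], roll=[0.12,0.24,0.36,0.48,0.6])

```text
clock: 14.35
position: [0.4883, -0.0664, 0.0803]
ee_rot: [0.752, 0.659, 0.0, 0.001]
ft_force: [-2.3, 0.1, 6.4]
grip_width: 0.094
```

>>> send_rows(offset=[[0,0,0.1],[0,0,0.2],[0,0,0.3],[0,0,0.5],[0,0,0.6]], roll=[0.12,0.24,0.36,0.48,0.6])

```text
clock: 14.77
position: [0.4882, -0.0663, 0.0797]
ee_rot: [0.913, 0.407, 0.0, 0.0]
ft_force: [-2.3, 1.3, 7.0]
grip_width: 0.096
```

```bash
python3 - <<'E'
from h import *
to(jig(.0005,.0002,.080),61); print(monitor.get_obs()['torque'])
E
```

```text
off [ 0.2  0.  -0.3] roll 1.345 yang -41.95 pos [ 0.4882 -0.0663  0.0797] tilt 0.05 j [ 0.38  0.21 -0.37  1.96  0.09  0.98 -0.76] t 14.77 F [-2.3  1.3  7. ] w 0.096
[0.12840929 0.64320587 0.02866558]
```

>>> send_rows(offset=[[0,0,0.1],[0,0,0.2],[0,0,0.3],[0,0,0.4],[0,0,0.5]], roll=[0.12,0.24,0.36,0.48,0.6])

```text
clock: 15.18
position: [0.4882, -0.0661, 0.0792]
ee_rot: [0.993, 0.119, 0.0, 0.0]
ft_force: [-2.5, 1.9, 5.9]
grip_width: 0.099
```

```bash
python3 - <<'E'
from h import *
to(jig(.0005,.0002,.080),61); print(monitor.get_obs()['torque'])
E
```

```text
off [ 0.2  0.1 -0.8] roll 0.745 yang -76.32 pos [ 0.4882 -0.0661  0.0792] tilt 0.04 j [ 0.32  0.21 -0.3   1.96  0.07  0.98 -1.35] t 15.18 F [-2.5  1.9  5.9] w 0.099
[ 0.30194115  0.68751174 -0.03239387]
```

>>> send_rows(offset=[[0,0,0.1],[0,0,0.2],[0,0,0.3],[0,0,0.4],[0,0,0.5]], roll=[0.12,0.24,0.36,0.48,0.6])

```text
clock: 15.6
position: [0.4883, -0.066, 0.0791]
ee_rot: [0.984, -0.18, 0.0, -0.0]
ft_force: [-3.9, 2.5, 12.3]
grip_width: 0.093
```

```bash
python3 - <<'E'
from h import *
to(jig(.0005,.0002,.080),61); print(monitor.get_obs()['torque'])
E
```

```text
off [ 0.1  0.2 -0.9] roll 0.145 yang -110.68 pos [ 0.4883 -0.066   0.0791] tilt 0.05 j [ 0.26  0.2  -0.24  1.97  0.06  0.98 -1.94] t 15.6 F [-3.9  2.5 12.3] w 0.093
[0.78349417 0.94921637 0.49067046]
```

>>> send_rows(offset=[[0,0,0],[0,0,0],[0,0,0],[0,0,0],[0,0,0]], roll=[0.03,0.06,0.06,0.06,0.06])

```text
clock: 16.02
position: [0.4884, -0.0658, 0.0791]
ee_rot: [0.979, -0.205, 0.001, 0.0]
ft_force: [-3.5, 1.3, 10.5]
grip_width: 0.092
```

```bash
python3 - <<'E'
from h import *
to(jig(.0005,.0002,.080),61); print(monitor.get_obs()['torque'])
E
```

```text
off [ 0.1  0.4 -0.9] roll 0.093 yang -113.66 pos [ 0.4884 -0.0658  0.0791] tilt 0.08 j [ 0.25  0.2  -0.23  1.97  0.06  0.98 -1.99] t 16.02 F [-3.5  1.3 10.5] w 0.092
[0.39850889 0.84891013 1.08011781]
```

>>> send_rows(offset=[[0,0,0],[0,0,0],[0,0,0],[0,0,0],[0,0,0]], roll=[-0.04,-0.08,-0.08,-0.08,-0.08])

```text
clock: 16.43
position: [0.4883, -0.0658, 0.0791]
ee_rot: [0.986, -0.167, 0.0, -0.0]
ft_force: [-5.0, 1.6, 11.2]
grip_width: 0.094
```

```bash
python3 - <<'E'
from h import *
to(jig(.0005,.0002,.080),61); print(monitor.get_obs()['torque'])
E
```

```text
off [ 0.2  0.4 -0.9] roll 0.171 yang -109.19 pos [ 0.4883 -0.0658  0.0791] tilt 0.06 j [ 0.26  0.2  -0.24  1.97  0.06  0.98 -1.91] t 16.43 F [-5.   1.6 11.2] w 0.094
[0.59718245 0.95996642 0.04888431]
```

Torque rose to 1.08 N m at −113.7° and fell to about 0.05 at −109.2°. So it seats at a tool-y angle of about −109°, with the blade along jig x. Backing off 1.57 rad.

>>> send_rows(offset=[[0,0,-0.1],[0,0,-0.2],[0,0,-0.3],[0,0,-0.4],[0,0,-0.5]], roll=[-0.1,-0.2,-0.3,-0.42,-0.53])

```text
clock: 16.85
position: [0.4882, -0.066, 0.0791]
ee_rot: [0.995, 0.1, 0.0, -0.0]
ft_force: [-2.0, 2.1, 6.4]
grip_width: 0.091
```

>>> send_rows(offset=[[0,0,-0.1],[0,0,-0.2],[0,0,-0.3],[0,0,-0.4],[0,0,-0.5]], roll=[-0.1,-0.2,-0.3,-0.42,-0.53])

```text
clock: 17.27
position: [0.4882, -0.0661, 0.0797]
ee_rot: [0.934, 0.357, 0.0, 0.0]
ft_force: [-1.8, 1.1, 6.5]
grip_width: 0.093
```

>>> send_rows(offset=[[0,0,-0.1],[0,0,-0.2],[0,0,-0.3],[0,0,-0.4],[0,0,-0.5]], roll=[-0.1,-0.2,-0.3,-0.42,-0.51])

```text
clock: 17.68
position: [0.4884, -0.0662, 0.0802]
ee_rot: [0.814, 0.581, 0.0, 0.0]
ft_force: [-1.2, 0.5, 5.9]
grip_width: 0.093
```

>>> send_rows(offset=[[0,0,0],[0,0,0],[0,0,0],[0,0,0],[0,0,0]], roll=[0,0,0,0,0])

```text
clock: 18.1
position: [0.4883, -0.0662, 0.0802]
ee_rot: [0.815, 0.579, 0.0, 0.0]
ft_force: [-1.0, 0.9, 5.7]
grip_width: 0.096
```

```bash
python3 - <<'E'
from h import *
to(jig(.0005,.0002,.080),-19.1); print(monitor.get_obs()['torque'])
im,d,p=cam('wrist'); cv2.imwrite('pics/w6.png',im); C=cloud(d,p); J=injig(C.reshape(-1,3)).reshape(C.shape)*1000
hsv=cv2.cvtColor(im,cv2.COLOR_BGR2HSV)
for n in ('wrist','top'):
    if n=='top': im,d,p=cam('top'); C=cloud(d,p); J=injig(C.reshape(-1,3)).reshape(C.shape)*1000
    b=(J[...,2]>48)&(J[...,2]<66)&(J[...,0]>25)&(J[...,0]<65)&(np.abs(J[...,1])<20)
    B=J[b]; print(n,'bar',len(B),B.mean(0) if len(B) else '')
    s=(np.abs(J[...,2]-36)<4)&(np.abs(J[...,0])<25)&(J[...,1]>15)&(J[...,1]<70)
    B=J[s]; print('strip',len(B),B.min(0) if len(B) else '',B.max(0) if len(B) else '',np.median(B[:,2]) if len(B) else '')
E
```

```text
off [ 0.  -0.   0.2] roll -0.003 yang -19.26 pos [ 0.4883 -0.0662  0.0802] tilt 0.07 j [ 0.42  0.22 -0.41  1.96  0.1   0.98 -0.38] t 18.1 F [-1.   0.9  5.7] w 0.096
[0.20548884 0.3898489  0.0139765 ]
wrist bar 3214 [44.9468659   2.68309014 59.92355506]
strip 4681 [-19.58232704  15.00201935  32.13634675] [20.78662078 57.81951912 36.99326555] 34.806989499538865
top bar 181 [46.93479739  4.12900328 61.47308962]
strip 423 [-20.57038964  15.09631967  32.13515045] [20.24807559 56.54437545 39.97560364] 36.09934594920348
```

View pics/w6.png

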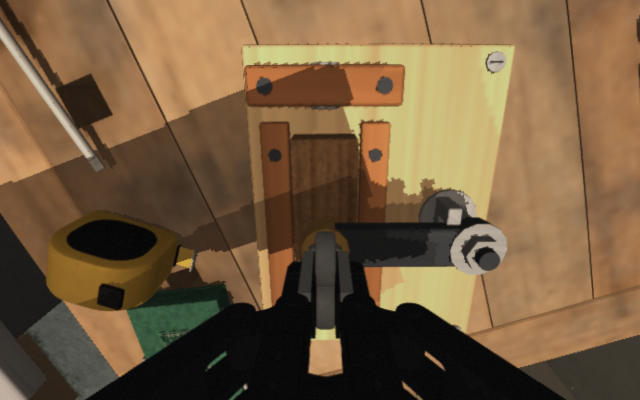

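The wings are gripped at (325,280), square to the closed bar at (400,245). The strip is still in the channel, centred to about 2–3 mm. Handing in.

```bash
python3 -c "
from h import *
print(manip.hand_in())"
```

```text
the job is handed in; nothing more can be done
None
```

The jig is set up and the job is handed in, at about 18 s of the 72 s allowed; the hand-in reported no verdict. The strip is in the channel, the hold-down arm is closed against its stop, and the gripper still holds the wings a quarter turn back from seated.

Last checks:
- **Strip:** it lies flat, within about 1 mm of the channel centre across it and about 3 mm along it. I released it before closing the arm.
- **Hold-down arm:** I pushed it until the force rose to about 19 N with no further movement. The last picture shows it still closed, with the bar square to the channel.
- **Seating:** the resisting moment rose to 1.08 N m, then fell to about 0.05 N m when I eased off. I took the seated point from where it let go; the contact force itself is not readable.
- **Back-off:** the tool turned 1.57 rad back from that point. The wings now stand square to the bar, and the resisting moment is near zero (0.01 N m). I take the pad as clear of the strip from the back-off angle, about 1.5 mm of lift, not from a picture.
- **Other offcuts:** I never went near them, but I did not measure them again at the end.

One disagreement: the top and wrist cameras differed by about 1–2 mm on the thumbscrew axis and by about 2.5 mm on wing height. I relied on the measured moment for the seated position.

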